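Mount the sprung tweezers on their stand and hold the marked tip gap

ROBOT

A 6-joint arm with a two-finger parallel gripper is mounted at the origin on a cart in front of the work surface, level with it; the furniture and walls round the work are solid. World frame = base frame: x ahead of the robot, y to its left, z up, the work surface at z = 0. Lengths are in m, angles in rad, forces in N, time in s.
With the tool pointing down it reaches from about 0.4 to 0.825 m from the base axis. Payload 7 kg.
Tool frame: the origin (TCP) lies midway between the tips of the shut fingers; the grasp point (between the pads) lies 19 mm behind it; z points along the fingers, y is the direction in which the jaws open and shut (so a half turn about z gives the same grasp; the last joint's range is limited). The gripper opens to 88 mm and grips with 3 to 60 N. Pads are 19 mm wide; open, the fingers measure 130 mm over their backs; the gripper's body (78 mm by 193 mm) begins 47 mm behind the grasp point.
Start: joints at [-0.872, 0.359, 0.012, 0, -1.224, -0.288], TCP at [0.27, -0.619, 0.227] pointing down, gripper open.
Joint ranges: [-3.07, 3.07], [-1.43, 2.12], [-1.02, 1.25], [-3.03, 1.67], [-3.05, -0], [-3.03, 3.03]. Speed limits (rad/s): [2.39, 2.39, 3.01, 3.14, 3.14, 3.14].

INTERFACE

Orientations are given as [roll, pitch, yaw] about the fixed x, y, z axes, in that order (R = Rz(yaw) Ry(pitch) Rx(roll)).
In Python, from station import get_state, grab_frame, camera_info, job_done gives the robot as it stands. The module is installed in compiled form; this text tells all that it offers.
- The arm moves only by the shell command python3 -m inch 'ROWS' [FORCE]. ROWS is JSON, a list that holds one entry, the list of rows, each a list of 7 numbers: the shift along the tool's x, y, z normalised to -1 to 1, where 1 is 50 cm, then the turn, a rotation vector about the tool's x, y, z normalised to -1 to 1, where 1 is 180 degrees, then the closure, from 0 (fully open) to 1 (shut). A call has 1 to 20 rows; each row shifts and turns the commanded pose from where the row before left it, along the tool's axes as they then stand; what a row does not reach is not made up. A row lasts 1/10 s, in which the tool goes at most 50 mm and 8.59 degrees, less where a joint would pass 70% of its speed; a pose out of reach is approached as far as the arm can. A call with a number of a shift or a turn outside -1 to 1 is refused whole. A call with a gripper value outside its range is refused whole. The fingers move at their own pace and stop on an object; FORCE is the grip in N (left out, the last holds). Time passes only in rows, so rows that do not move let the fingers close. It gives the time, the measured TCP pose, the force and the opening at its end, in the units of the state.
- get_state(): the state, without advancing time (a new reading comes with each control period).
- grab_frame(name): name is "scene" or "top" or "wrist"; returns the picture (384x512x3 uint8, blue, green, red); there is no depth.
- camera_info(name): a dict with "vertical_fov" (degrees; the focal length in pixels is half the picture's height over the tangent of half this angle, whatever the lens; pixels are square), "cx", "cy" (the principal point, pixels), "R" (3x3) and "t" (3): a world point X has camera coordinates R X + t. Camera axes: x right, y down, z forward; pixel columns grow to the right and rows downward; lengths in m; the calibration is good to about 2 mm. The wrist camera is an equidistant fisheye: a pixel r from the principal point sees the ray r / f radians off the axis. A picture is of the moment at which its call begins: read the wrist's pose just before it. camera_info takes no time and is no camera call; for the wrist camera it gives the pose at the moment of the call.
- job_done(): hands the job in, once; it reports no verdict.
The state is a dict: "t": time; "q": joint angles; "qd": joint speeds; "joint_efforts": joint torques, N m; "eef_pos": TCP position; "ee_rot": TCP orientation; "force": force on the tool from outside, world axes, zero at the start; "moment": the same for the moment, N m; "width": finger opening in m.
Only numpy, scipy, OpenCV 4.12 (cv2) and the standard library are available. Lean on these libraries where they do the work, as an engineer would, in place of code of your own. Each camera call takes 0.05 s, during which the arm holds its last target.

TASK

Pick up the big sprung tweezers (their dark heel block is the place to hold them) and fit the square bore of the block fully down onto the square post of the grey gauge stand, turned so that the tips lie over the white gauge block. Then squeeze the two ribbed arms together until the inner edges of the two tips stand right over the two red lines (a gap of 14 mm), and hold them steadily there: the program finishes while the gripper is still holding the tweezers squeezed at that gap. On the way never let the tips get within 5 mm of each other, and leave the loose capacitor, heat sink and masking tape where they are.

Things in the scene. Friction and masses are not known exactly. Their poses are not given: they have to be found in the camera images.
- heel (a point): loose sprung tweezers, 0.18 kg: centre of their heel, a dark steel block 36x36 mm from above, 46 high, standing on its underside (23 mm below this point). x points from the heel to the tips, y to the tweezers' left, z up. Its sides facing +y and -y are clear to grip. Two steel arms leave its +x side, level, mid-line 26 mm above the underside, and end in pointed tips 150 mm ahead of this point
- bore_mouth (a point): centre of the square bore's mouth in the underside of the heel; axes as the heel. The bore is 21.6 mm square (sides parallel to the heel's sides), 30 mm deep, closed at the top
- tip_left (a point): inner edge of the left arm's tip (mid-height). Distance to tip_right is the tip gap: 36 mm with the arms free, 14 mm wanted, 3 mm at the arms' stop. Arms spring back open when released
- tip_right (a point): inner edge of the right arm's tip (mid-height)
- flat_left (a point): outer face of the left arm, middle of its ribbed grip flat (48 mm long, 14 high), 102 mm ahead of the heel's centre. Over the outer faces the flats are 48 mm apart when free, 34 mm and parallel at the wanted gap. Each arm swings on a spring near the heel; pinching here takes 6 to 7 N at the wanted gap; 1 mm less between the fingers closes the tips by 1.6 mm
- flat_right (a point): outer face of the right arm at the middle of its ribbed grip flat, as flat_left
- post_seat (a point): grey gauge stand (plate 200x70x8 mm, fixed): point on the axis of its square post at the top of the dark shoulder (44 mm square, top 20 mm above the worktop), where the heel's underside must rest. The post is 20 mm square, sides along the axes, and rises 28 mm above this point, the last 6 mm tapered. x points along the stand to the gauge block, y left of that, z up
- gauge_mid (a point): middle between the two red lines on top of the white gauge block (34 mm in x, 66 in y), 150 mm ahead of the post, 38 mm above the worktop; axes as post_seat. The red lines run along x at y = +7 and -7 mm. Seated tweezers have their tips 8 mm above the block. Between post and block the stand is only 8 mm high
- blade_left: the left arm (origin at its hinge)
- blade_right: the right arm (origin at its hinge)
- capacitor_a_mid (a point): loose bystander: dark blue can capacitor standing upright, 25 mm across, 40 mm high; point at its centre
- heatsink_mid (a point): loose bystander: black finned heat sink 40x40x23 mm; point at its centre
- tape_masking_mid (a point): loose bystander: roll of cream masking tape lying flat, 100 mm across, 25 mm high; point at its centre
- supply_top (a point): top of the beige bench power supply (fixed, always here, 300 deep x 256 wide mm, top with strap 165 mm above the worktop), standing between the tweezers (robot's right) and the gauge stand (left), one corner pointing at the robot about 200 mm in front of this point: carry the tweezers over it or swing their tips clear of it

How it is judged:
On the way:
1. the tweezers sit fully down on the square post, tips over the gauge block (horizontal distance between bore_mouth and post_seat below 0.004 m and z of bore_mouth in the frame of post_seat between -0.003 and 0.003 m and angle between the z axis of heel and the z axis of post_seat, either way round below 0.06 rad and angle between the x axis of heel and the x axis of post_seat, either way round below 0.15 rad and x of tip_left in the frame of post_seat above 0.12 m), for 0.2 s.
At the end, for the whole second after the job is handed in: Heel on the shoulder (3 mm height, 4 mm sideways, 0.06 rad tilt, 0.15 rad turn), tips over the gauge block; tip gap 14 mm within 2 mm, each tip's inner edge within 3 mm of its red line; fingers pressing both arms with over 1 N (all of step 1 and distance between tip_left and tip_right between 0.012 and 0.016 m and y of tip_left in the frame of gauge_mid between 0.004 and 0.01 m and y of tip_right in the frame of gauge_mid between -0.01 and -0.004 m and contact force between the fingers and blade_left above 1 N and contact force between the fingers and blade_right above 1 N); the arm keeps its last pose, push and grip.
It fails at once if the tips are squeezed nearly shut (gap under 5 mm) (distance between tip_left and tip_right below 0.005 m).
It fails at once if a loose bystander is pushed more than 30 mm (distance of any of capacitor_a_mid, heatsink_mid, tape_masking_mid from where it was at the start of the episode above 0.03 m).
It also fails if it takes over 51 s, if anything falls off the work surface, if the arm or the gripper's body presses on something with over 40 N, if the wrist force passes 120 N, or if a joint passes its speed limit or range.

## Working session

There is one attempt and no reset: what is moved stays moved. The work goes in short steps, Python scripts to look and compute and a shell command to move; the robot and the scene stay as the last step left them, time stands still between calls to the robot, and variables do not carry over. Pictures are saved under pics/ and viewed, and the job is handed in when it is done.

```bash
mkdir -p pics; ls; python3 - <<'E'
from station import *
import cv2,json
print(get_state())
for n in ["scene","top","wrist"]:
    c=camera_info(n); print(n,c)
    f=grab_frame(n); cv2.imwrite(f"pics/{n}0.png",f)
E
```

```text
pics
{'t': 0.0, 'q': array([-8.71911974e-01,  3.59344330e-01,  1.10843367e-02, -3.36605731e-04,
       -1.22412325e+00, -2.88083434e-01]), 'qd': array([-0.00179773,  0.00219007,  0.00123323, -0.0005816 ,  0.00090494,
       -0.00042099]), 'joint_efforts': array([-2.79102887e-04, -5.82721245e+01,  2.93045962e+01,  6.99710727e+00,
        6.85335224e-03, -1.41516525e-04]), 'eef_pos': array([ 0.26932459, -0.61841285,  0.22566375]), 'ee_rot': array([ 3.13998122e+00, -1.47513471e-04, -2.73090624e+00]), 'force': array([0.92653018, 0.20080329, 0.75253136]), 'moment': array([ 0.05102999, -0.0101727 , -0.02550615]), 'width': 0.08781670077032135}
scene {'vertical_fov': 42.10294813284217, 'cx': 260.03021656386744, 'cy': 203.57042087642282, 'R': array([[ 0.5656701 , -0.82460901,  0.00610825],
       [-0.47226626, -0.33002239, -0.81734314],
       [ 0.67600438,  0.45946186, -0.57611881]]), 't': array([-0.30690927,  0.35232906,  1.38604064])}
top {'vertical_fov': 47.20578640599713, 'cx': 251.4901355803866, 'cy': 196.39688470949758, 'R': array([[-0.02480738, -0.99968756, -0.00306325],
       [-0.99665457,  0.02497057, -0.0778212 ],
       [ 0.07787338,  0.00112246, -0.99696263]]), 't': array([0.01328562, 0.57490936, 1.60460365])}
wrist {'vertical_fov': 65.70646984690485, 'cx': 257.22138413366184, 'cy': 186.1924876443464, 'R': array([[-0.39889686,  0.91699489,  0.00128766],
       [ 0.8882334 ,  0.38603578,  0.24903375],
       [ 0.22786559,  0.10048253, -0.96849395]]), 't': array([ 0.67404561, -0.03128941,  0.38979434])}
```

View pics/scene0.png

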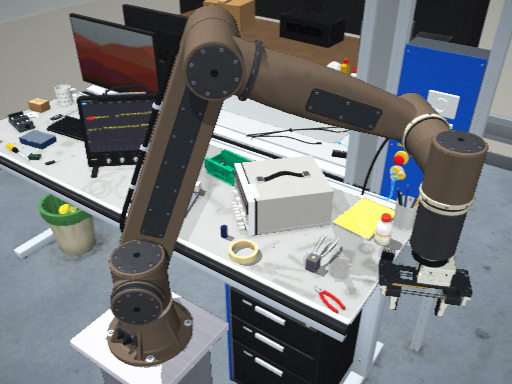

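View pics/top0.png

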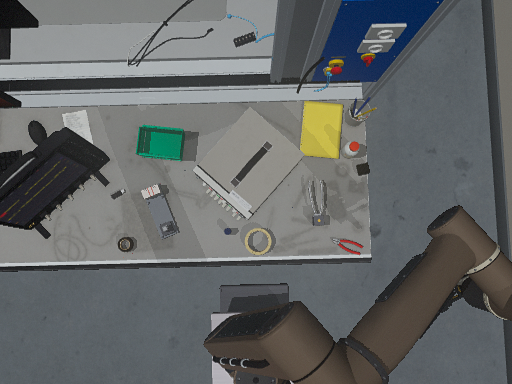

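View pics/wrist0.png

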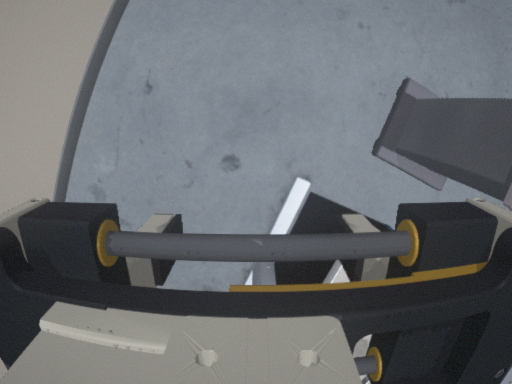

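The top view shows the tweezers with the heel near (320,219) and the tips up near (312,180). The stand's post is near (168,230) and its gauge block near (152,190). I'll enlarge these areas.

```bash
cat > h.py <<'E'
from station import *
import cv2,numpy as np
from scipy.spatial.transform import Rotation as Ro
def foc(c): return 192/np.tan(np.radians(c['vertical_fov']/2))
def px2w(c,u,v,z,fish=False):
    f=foc(c); d=np.array([(u-c['cx'])/f,(v-c['cy'])/f,1.])
    if fish:
        r=np.hypot(d[0],d[1]); d=np.array([d[0]/r*np.sin(r),d[1]/r*np.sin(r),np.cos(r)]) if r>1e-9 else np.array([0,0,1.])
    R=np.array(c['R']); o=-R.T@c['t']; w=R.T@d
    return o+w*(z-o[2])/w[2]
def w2px(c,X,fish=False):
    f=foc(c); p=np.array(c['R'])@np.array(X)+c['t']
    if fish:
        r=np.hypot(p[0],p[1]); th=np.arctan2(r,p[2]); return np.array([c['cx']+f*th*p[0]/r,c['cy']+f*th*p[1]/r])
    return np.array([c['cx']+f*p[0]/p[2],c['cy']+f*p[1]/p[2]])
def crop(img,x0,y0,x1,y1,s,name,step=10):
    o=cv2.resize(img[y0:y1,x0:x1],None,fx=s,fy=s,interpolation=cv2.INTER_CUBIC)
    for u in range((x0//step+1)*step,x1,step):
        cv2.line(o,((u-x0)*s,0),((u-x0)*s,6),(0,0,255),1); cv2.putText(o,str(u),((u-x0)*s,16),0,.35,(0,0,255),1)
    for v in range((y0//step+1)*step,y1,step):
        cv2.line(o,(0,(v-y0)*s),(6,(v-y0)*s),(0,0,255),1); cv2.putText(o,str(v),(8,(v-y0)*s+4),0,.35,(0,0,255),1)
    cv2.imwrite(name,o)
E
python3 - <<'E'
from h import *
f=cv2.imread('pics/top0.png')
a='pics/a.png';b='pics/b.png'
crop(f,290,165,345,240,7,a);crop(f,130,170,190,250,7,b)
cv2.imwrite('pics/c.png',np.hstack([cv2.imread(a)[:525],cv2.imread(b)[:525]]))
E
```

```text
(no output)
```

View pics/c.png

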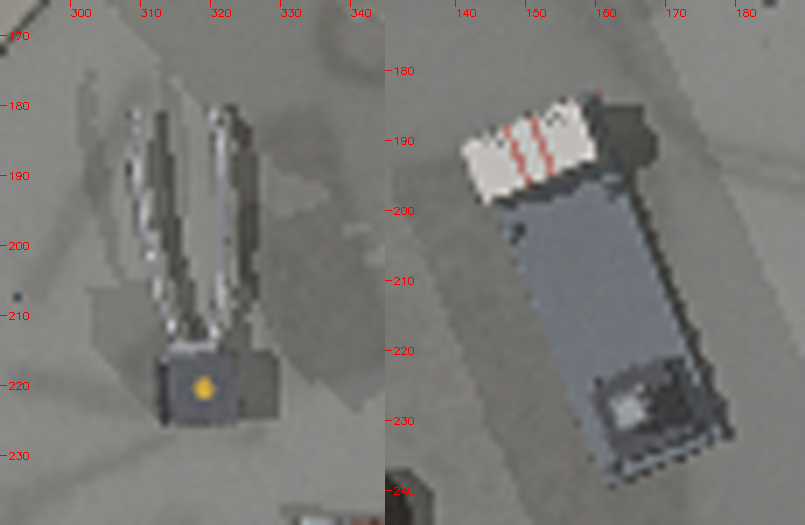

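```bash
python3 - <<'E'
from h import *
c=camera_info('top')
h=px2w(c,318.7,220,.046);tl=px2w(c,308.7,180.5,.026);tr=px2w(c,321.2,180.5,.026)
g=px2w(c,150.1,191,.038);p=px2w(c,164.5,227.8,.048)
print(h,tl,tr,np.hypot(*((tl+tr)/2-h)[:2]),np.degrees(np.arctan2(*((tl+tr)/2-h)[1::-1])), np.linalg.norm(tl-tr))
print(g,p,np.linalg.norm((g-p)[:2]),np.degrees(np.arctan2(*(g-p)[1::-1])))
for n,uv in dict(tape=(258,241),cap=(230,231)).items(): print(n,px2w(c,*uv,.02))
E
```

```text
[ 0.48114544 -0.2429736   0.046     ] [ 0.62851185 -0.21433348  0.026     ] [ 0.62734772 -0.26059106  0.026     ] 0.1468877729607515 2.150283274326449 0.04627222941808942
[0.60305233 0.37076398 0.038     ] [0.46677537 0.31711482 0.048     ] 0.14645696172912273 21.488440255694186
tape [ 0.4101093  -0.02090552  0.02      ]
cap [0.44933328 0.08131958 0.02      ]
```

```bash
cat >> h.py <<'E'
def Rt(s): return Ro.from_euler('xyz',s['ee_rot']).as_matrix()
def rel(target,yaw=None):
    """remaining shift in tool axes (unit .5 m) and rotvec (unit pi) to pose with tool down"""
    s=get_state();R=Rt(s);d=R.T@(np.array(target)-s['eef_pos'])
    out=[d/.5]
    if yaw is not None:
        T=Ro.from_euler('xyz',[np.pi,0,yaw]).as_matrix()
        out.append(Ro.from_matrix(R.T@T).as_rotvec()/np.pi)
    print('pos',s['eef_pos'].round(4),'rot',s['ee_rot'].round(4),'q',s['q'].round(3),'w',round(s['width'],4),'F',s['force'].round(1),'t',round(s['t'],2))
    print('shift(units)',out[0].round(4),'turn(units)',None if yaw is None else out[1].round(4))
E
python3 - <<'E'
from h import *
s=get_state();c=camera_info('wrist');R=Rt(s)
o=-c['R'].T@c['t'];print('cam in tool',R.T@(o-s['eef_pos']),'axis',R.T@c['R'][2], 'camx',R.T@c['R'][0])
rel([.47,-.243,.227],np.radians(-177.85))
E
```

```text
cam in tool [ 0.06707778  0.00027562 -0.1587063 ] axis [-2.49186410e-01 -2.80285808e-04  9.68455500e-01] camx [-3.35405680e-04  9.99999923e-01  2.03114391e-04]
pos [ 0.2694 -0.6185  0.2258] rot [ 3.1403e+00 -2.0000e-04 -2.7309e+00] q [-0.872  0.359  0.011 -0.    -1.224 -0.288] w 0.0873 F [-0.6 -0.5 -0.5] t 0.15
shift(units) [-0.6677  0.5284 -0.0017] turn(units) [ 4.000e-04 -1.000e-04  1.188e-01]
```

```bash
python3 -m inch '[[[-0.0556,0.044,0,0,0,0,0],[-0.0556,0.044,0,0,0,0,0],[-0.0556,0.044,0,0,0,0,0],[-0.0556,0.044,0,0,0,0,0],[-0.0556,0.044,0,0,0,0,0],[-0.0556,0.044,0,0,0,0,0],[-0.0556,0.044,0,0,0,0,0],[-0.0556,0.044,0,0,0,0,0],[-0.0556,0.044,0,0,0,0,0],[-0.0556,0.044,0,0,0,0,0],[-0.0556,0.044,0,0,0,0,0],[-0.0556,0.044,0,0,0,0,0],[0,0,0,0,0,0.04,0],[0,0,0,0,0,0.04,0],[0,0,0,0,0,0.0388,0],[0,0,0,0,0,0,0],[0,0,0,0,0,0,0]]]'
python3 - <<'E'
from h import *
rel([.481,-.243,.227],np.radians(-177.85))
c=camera_info('wrist');f=grab_frame('wrist');cv2.imwrite('pics/w1.png',f)
print(w2px(c,[.481,-.243,.046],True))
import pickle;pickle.dump(c,open('c1.pkl','wb'))
crop(f,0,0,512,384,1,'pics/w1g.png',50)
E
```

```text
t: 1.85
eef_pos: [0.4698, -0.2436, 0.2265]
ee_rot: [3.142, -0.0, -3.101]
force: [0.6, 1.4, -0.3]
width: 0.0875
pos [ 0.4698 -0.2436  0.2265] rot [ 3.1415e+00 -2.0000e-04 -3.1005e+00] q [-0.107  0.119 -0.308 -0.    -1.145 -1.422] w 0.0875 F [ 0.6  1.4 -0.3] t 1.85
shift(units) [-0.0224  0.0002 -0.0011] turn(units) [ 0.     -0.0001  0.0011]
[257.25802834 178.82953291]
```

View pics/w1.png

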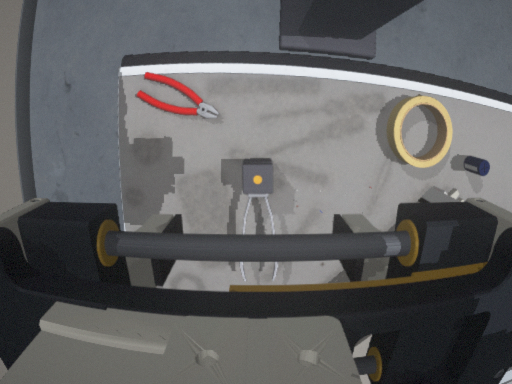

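```bash
python3 - <<'E'
from h import *
f=cv2.imread('pics/w1.png');crop(f,225,145,295,290,5,'pics/a.png')
cv2.imwrite('pics/a.png',cv2.imread('pics/a.png')[:480])
E
```

```text
(no output)
```

View pics/a.png

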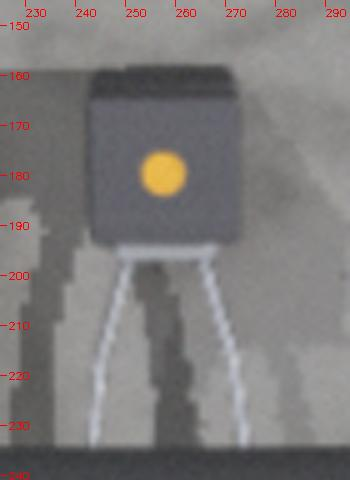

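```bash
python3 - <<'E'
from h import *
import pickle;c=pickle.load(open('c1.pkl','rb'))
W=lambda u,v,z:px2w(c,u-.4,v-.4,z,True)
for u,v in[(257.6,179.6),(243,164.8),(273,164.8),(273,193.5),(243,193.5)]:print(W(u,v,.046))
print((W(243.8,232,.026)+W(273.7,232,.026))/2,(W(250,200,.026)+W(267,200,.026))/2)
a=(W(243.8,232,.026)+W(273.7,232,.026))/2-W(257.6,179.6,.046);print(np.degrees(np.arctan2(a[1],a[0])))
E
```

```text
[ 0.48144767 -0.24304976  0.046     ]
[ 0.464526   -0.26067483  0.046     ]
[ 0.46310773 -0.22593114  0.046     ]
[ 0.49760453 -0.22410909  0.046     ]
[ 0.49905352 -0.25966496  0.046     ]
[ 0.55634496 -0.23849496  0.026     ] [ 0.51246026 -0.24065331  0.026     ]
3.480101490783615
```

```bash
python3 -m inch '[[[-0.023,0,0.04,0,0,-0.0025,0],[0,0,0.06,0,0,0,0],[0,0,0.07,0,0,0,0],[0,0,0.07,0,0,0,0],[0,0,0.06,0,0,0,0],[0,0,0.05,0,0,0,0],[0,0,0.04,0,0,0,0],[0,0,0.03,0,0,0,0],[0,0,0,0,0,0,0],[0,0,0,0,0,0,0]]]'
python3 - <<'E'
from h import *
rel([.4813,-.243,.014],np.radians(-177.2))
f=grab_frame('wrist');cv2.imwrite('pics/w2.png',f)
E
```

```text
t: 2.9
eef_pos: [0.4815, -0.2433, 0.0167]
ee_rot: [-3.141, -0.001, -3.095]
force: [0.9, -0.1, 0.4]
width: 0.0879
pos [ 0.4815 -0.2433  0.0167] rot [-3.1415e+00 -5.0000e-04 -3.0948e+00] q [-0.104  0.371 -0.534  0.    -0.666 -1.42 ] w 0.0879 F [ 0.9 -0.1  0.4] t 2.9
shift(units) [0.0004 0.0007 0.0054] turn(units) [-0.     -0.0002 -0.0007]
```

View pics/w2.png

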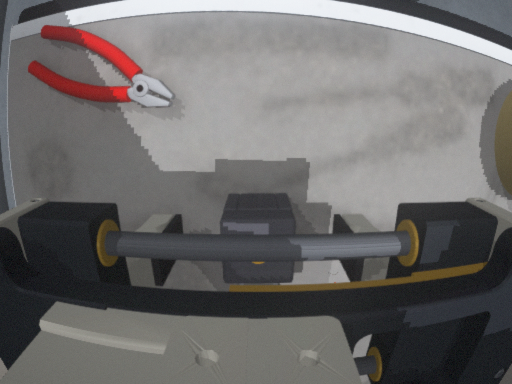

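```bash
python3 -m inch '[[[0,0,0.004,0,0,0,0],[0,0,0,0,0,0,0.7],[0,0,0,0,0,0,0.7],[0,0,0,0,0,0,0.7],[0,0,0,0,0,0,0.7],[0,0,0,0,0,0,0.7],[0,0,0,0,0,0,0.7],[0,0,0,0,0,0,0.7]]]' 40
python3 - <<'E'
from h import *
rel([.4813,-.243,.014],np.radians(-177.2))
E
```

```text
t: 3.75
eef_pos: [0.4814, -0.2431, 0.0145]
ee_rot: [3.142, -0.0, -3.096]
force: [-0.1, 0.2, -1.0]
width: 0.0373
pos [ 0.4814 -0.2431  0.0145] rot [ 3.1416 -0.     -3.0961] q [-0.104  0.374 -0.537 -0.    -0.66  -1.421] w 0.0373 F [-0.1  0.2 -1. ] t 3.75
shift(units) [0.0002 0.0003 0.0011] turn(units) [ 0.     -0.     -0.0011]
```

```bash
python3 -m inch '[[[0,0,0,0,0,0,0.7],[0,0,-0.01,0,0,0,0.7],[0,0,-0.03,0,0,0,0.7],[0,0,-0.05,0,0,0,0.7],[0,0,-0.07,0,0,0,0.7],[0,0,-0.07,0,0,0,0.7],[0,0,-0.07,0,0,0,0.7],[0,0,-0.07,0,0,0,0.7],[0,0,-0.05,0,0,0,0.7],[0,0,-0.03,0,0,0,0.7],[0,0,0,0,0,0,0.7],[0,0,0,0,0,0,0.7]]]'
python3 - <<'E'
from h import *
rel([.55,.35,.239],np.radians(-158.5))
f=grab_frame('wrist');cv2.imwrite('pics/w3.png',f)
E
```

```text
t: 4.95
eef_pos: [0.481, -0.2429, 0.239]
ee_rot: [3.141, -0.0, -3.096]
force: [0.4, 0.5, -2.3]
width: 0.0356
pos [ 0.481  -0.2429  0.239 ] rot [ 3.1410e+00 -2.0000e-04 -3.0964e+00] q [-1.040e-01  1.260e-01 -2.690e-01 -1.000e-03 -1.176e+00 -1.421e+00] w 0.0356 F [ 0.4  0.5 -2.3] t 4.95
shift(units) [-1.9150e-01  1.1783e+00  7.0000e-04] turn(units) [ 0.0002 -0.     -0.1051]
```

View pics/w3.png

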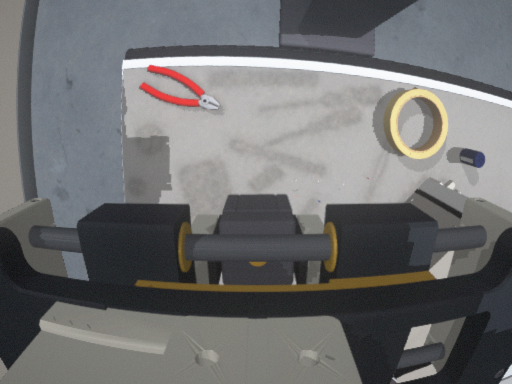

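The picture shows the heel held level between the pads, with its top around (258,225). Next I carry it over the supply.

```bash
python3 -m inch '[[[-0.007,0.03,0,0,0,0,0.7],[-0.01,0.06,0,0,0,0,0.7],[-0.0137,0.085,0,0,0,0,0.7],[-0.0137,0.085,0,0,0,0,0.7],[-0.0137,0.085,0,0,0,0,0.7],[-0.0137,0.085,0,0,0,0,0.7],[-0.0137,0.085,0,0,0,0,0.7],[-0.0137,0.085,0,0,0,0,0.7],[-0.0137,0.085,0,0,0,0,0.7],[-0.0137,0.085,0,0,0,0,0.7],[-0.0137,0.085,0,0,0,0,0.7],[-0.0137,0.085,0,0,0,0,0.7],[-0.0137,0.085,0,0,0,0,0.7],[-0.0137,0.085,0,0,0,0,0.7],[-0.01,0.07,0,0,0,-0.035,0.7],[0,0,0,0,0,-0.035,0.7],[0,0,0,0,0,-0.035,0.7],[0,0,0,0,0,0,0.7],[0,0,0,0,0,0,0.7]]]'
python3 - <<'E'
from h import *
rel([.55,.35,.239],np.radians(-158.5))
import pickle
c=camera_info('wrist');f=grab_frame('wrist');cv2.imwrite('pics/w4.png',f);pickle.dump(c,open('c4.pkl','wb'))
print(w2px(c,[.467,.317,.048],True))
E
```

```text
t: 6.9
eef_pos: [0.5499, 0.3502, 0.2382]
ee_rot: [-3.141, -0.002, -2.77]
force: [0.6, -0.6, -1.6]
width: 0.0361
pos [0.5499 0.3502 0.2382] rot [-3.1408e+00 -2.0000e-03 -2.7696e+00] q [ 0.866  0.316 -0.024 -0.    -1.233 -2.064] w 0.0361 F [ 0.6 -0.6 -1.6] t 6.9
shift(units) [-0.0001 -0.0005 -0.0016] turn(units) [-0.0003 -0.0006 -0.001 ]
[256.46215077  92.76564448]
```

View pics/w4.png

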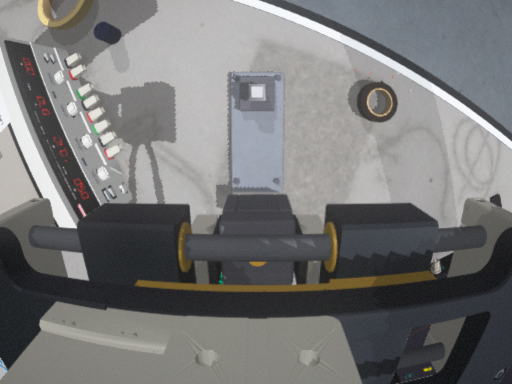

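The post top is at about (257.5,92), very close to the predicted (256.5,92.8). I'll enlarge it.

```bash
python3 - <<'E'
from h import *
f=cv2.imread('pics/w4.png');crop(f,222,62,297,200,5,'pics/a.png')
cv2.imwrite('pics/a.png',cv2.imread('pics/a.png')[:590])
crop(f,230,68,285,120,12,'pics/b.png',5)
cv2.imwrite('pics/b.png',cv2.imread('pics/b.png')[:600])
E
```

```text
(no output)
```

View pics/a.png

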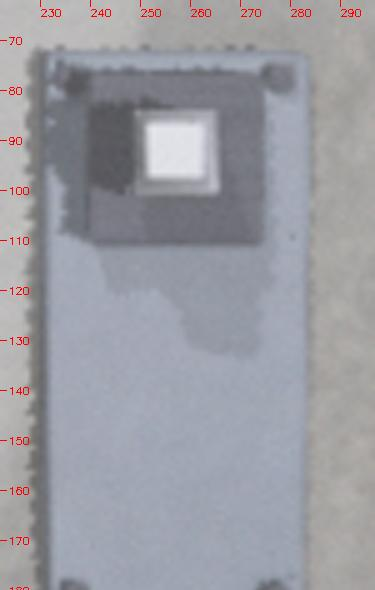

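View pics/b.png

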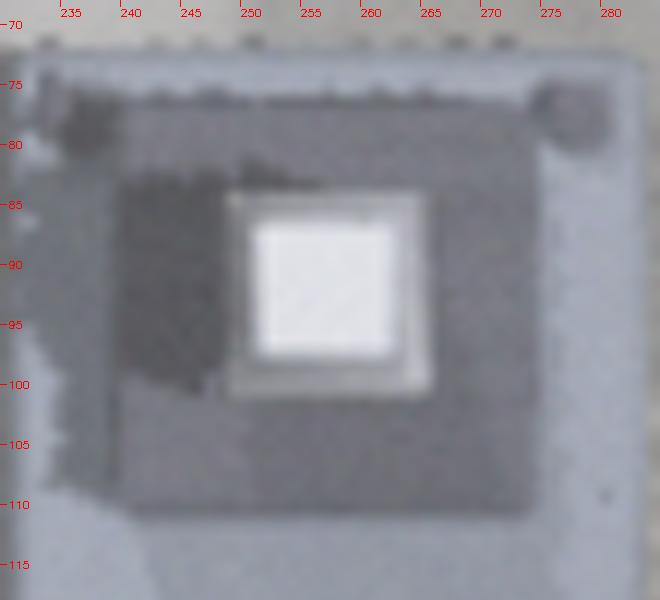

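```bash
python3 - <<'E'
from h import *
import pickle;c=pickle.load(open('c4.pkl','rb'))
W=lambda u,v,z:px2w(c,u-.46,v-.46,z,True)
P=W(256.9,92.05,.048);print('post',P)
q=[W(251,86.4,.048),W(262.8,86.4,.048),W(262.8,97.7,.048),W(251,97.7,.048)];print(np.linalg.norm(q[0]-q[1]),np.linalg.norm(q[1]-q[2]))
s=[W(240,76.5,.02),W(274.5,76.5,.02),W(274.9,110.8,.02),W(240,110.8,.02)];print('sh',np.mean(s,0),[np.linalg.norm(s[i]-s[(i+1)%4]) for i in range(4)])
def ang(a,b):d=b-a;return np.degrees(np.arctan2(d[1],d[0]))
print('sh angles',ang(s[0],s[3]),ang(s[1],s[2]),ang(s[0],s[1])+90,ang(s[3],s[2])+90)
# edge lines by gradient
f=cv2.cvtColor(cv2.imread('pics/w4.png'),cv2.COLOR_BGR2GRAY).astype(float)
f=cv2.GaussianBlur(f,(0,0),1);gx=cv2.Sobel(f,cv2.CV_64F,1,0)
for lo,hi,sg,z in[(278,290,-1,.008)]:
    pts=[]
    for v in range(85,178):
        r=gx[v,lo:hi]; i=np.argmax(np.abs(r)) if sg<0 else np.argmax(r)
        if 0<i<hi-lo-1:
            a,b,d=np.abs(r[i-1:i+2]); i=i+.5*(a-d)/(a-2*b+d)
        pts.append(px2w(c,lo+i,v,z,True)[:2])
    pts=np.array(pts); vx,vy,x0,y0=cv2.fitLine(pts.astype(np.float32),cv2.DIST_HUBER,0,.0005,.001).ravel()
    a=np.degrees(np.arctan2(vy,vx))%180; n=np.array([-vy,vx]); r=(pts-[x0,y0])@n
    print('edge',a,r.std(), 'dist post-edge',abs((P[:2]-[x0,y0])@n))
s=get_state();print(np.degrees(s['ee_rot'][2]))
E
```

```text
post [0.46571757 0.31647289 0.048     ]
0.013645806969784681 0.01333075490296891
sh [0.46546733 0.31686689 0.02      ] [np.float64(0.0431174436198845), np.float64(0.043762131003511326), np.float64(0.04382927846745871), np.float64(0.043772979238841714)]
sh angles 21.150771189922725 22.08274117611288 201.26283216993406 201.28276147658573
edge 21.116688 0.0019065871869255653 dist post-edge 0.033093962164383636
-158.68391430629316
```

```bash
python3 - <<'E'
from h import *
import pickle;c=pickle.load(open('c4.pkl','rb'))
e=np.array([.5499,.3502,.2382]);R=Ro.from_euler('xyz',[np.pi,0,-2.7696]).as_matrix()
for X in[(.018,-.018,-.0315),(.018,.018,-.0315),(.018,-.018,.0145),(.018,.018,.0145),(0,0,-.0315)]:print(w2px(c,e+R@np.array(X),True)+.46)
f=cv2.imread('pics/w4.png');crop(f,210,185,305,235,8,'pics/a.png',5)
E
```

```text
[217.97595047 220.95191212]
[296.1861885  220.96386329]
[227.67819773 193.92401118]
[286.92421789 193.91904301]
[257.10769378 255.98953443]
```

View pics/a.png

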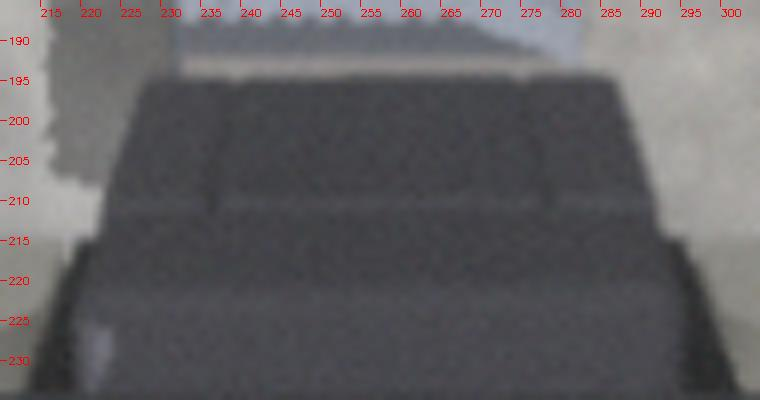

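```bash
python3 - <<'E'
from h import *
rel([.5215,.3385,.15],np.radians(-158.7))
E
```

```text
pos [0.55   0.3502 0.2386] rot [-3.1410e+00 -1.4000e-03 -2.7696e+00] q [ 0.865  0.315 -0.023 -0.    -1.234 -2.064] w 0.0352 F [ 0.1 -0.  -1.2] t 6.95
shift(units) [ 0.0614 -0.0009  0.1774] turn(units) [-0.0002 -0.0004  0.0001]
```

```bash
python3 -m inch '[[[0.01,0,0.03,0,0,0,0.7],[0.02,0,0.06,0,0,0,0.7],[0.02,-0.001,0.06,0,0,0,0.7],[0.011,0,0.0275,0,0,0,0.7],[0,0,0,0,0,0,0.7],[0,0,0,0,0,0,0.7]]]'
python3 - <<'E'
from h import *
rel([.5215,.3385,.15],np.radians(-158.7))
import pickle
c=camera_info('wrist');f=grab_frame('wrist');cv2.imwrite('pics/w5.png',f);pickle.dump(c,open('c5.pkl','wb'))
print(w2px(c,[.4656,.3167,.048],True))
crop(f,215,60,305,170,6,'pics/a.png',5);cv2.imwrite('pics/a.png',cv2.imread('pics/a.png')[:600])
E
```

```text
t: 7.55
eef_pos: [0.5226, 0.339, 0.1515]
ee_rot: [-3.141, 0.001, -2.767]
force: [-0.9, 0.0, -1.5]
width: 0.0359
pos [0.5226 0.339  0.1515] rot [-3.1414e+00  8.0000e-04 -2.7674e+00] q [ 8.890e-01  3.300e-01 -2.110e-01  1.000e-03 -1.030e+00 -2.086e+00] w 0.0359 F [-0.9  0.  -1.5] t 7.55
shift(units) [ 0.0025 -0.0002  0.003 ] turn(units) [-0.      0.0003  0.0008]
[257.05808292 117.85410595]
```

View pics/a.png

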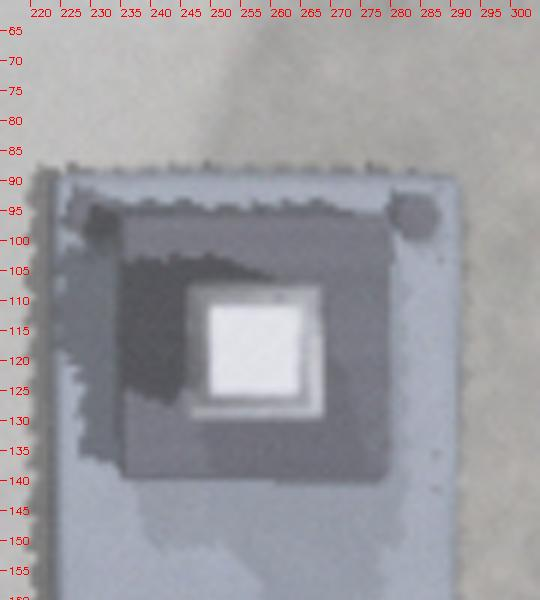

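```bash
python3 - <<'E'
from h import *
rel([.4656,.3167,.073],np.radians(-158.65))
E
```

```text
pos [0.523  0.3394 0.1521] rot [ 3.1412e+00  1.9000e-03 -2.7671e+00] q [ 8.890e-01  3.290e-01 -2.100e-01  1.000e-03 -1.030e+00 -2.085e+00] w 0.0359 F [ 0.2  0.3 -1.4] t 7.6
shift(units) [ 0.1238 -0.0004  0.1579] turn(units) [0.0001 0.0006 0.0006]
```

```bash
python3 -m inch '[[[0.03,0,0,0,0,0,0.7],[0.05,0,0.01,0,0,0,0.7],[0.03,0,0.03,0,0,0,0.7],[0.0125,0,0.05,0,0,0.0005,0.7],[0,0,0.04,0,0,0,0.7],[0,0,0.0275,0,0,0,0.7],[0,0,0,0,0,0,0.7],[0,0,0,0,0,0,0.7],[0,0,0,0,0,0,0.7]]]'
python3 - <<'E'
from h import *
import time
rel([.4656,.3167,.073],np.radians(-158.65))
f=grab_frame('top');cv2.imwrite('pics/t6.png',f);crop(f,130,170,190,250,7,'pics/a.png')
f=grab_frame('scene');cv2.imwrite('pics/s6.png',f)
rel([.4656,.3167,.073],np.radians(-158.65))
E
```

```text
t: 8.5
eef_pos: [0.466, 0.3174, 0.0735]
ee_rot: [3.141, 0.002, -2.768]
force: [-0.7, -0.8, -1.8]
width: 0.0358
pos [0.466  0.3174 0.0735] rot [ 3.1405e+00  2.2000e-03 -2.7680e+00] q [ 0.945  0.324 -0.431  0.    -0.814 -2.143] w 0.0358 F [-0.7 -0.8 -1.8] t 8.5
shift(units) [ 0.0012 -0.001   0.001 ] turn(units) [0.0003 0.0007 0.0003]
pos [0.4657 0.3171 0.0732] rot [ 3.1406e+00  1.8000e-03 -2.7680e+00] q [ 0.945  0.324 -0.432  0.    -0.813 -2.143] w 0.0354 F [-0.3  0.8 -2.1] t 8.6
shift(units) [ 0.0005 -0.0008  0.0004] turn(units) [0.0003 0.0006 0.0003]
```

View pics/s6.png

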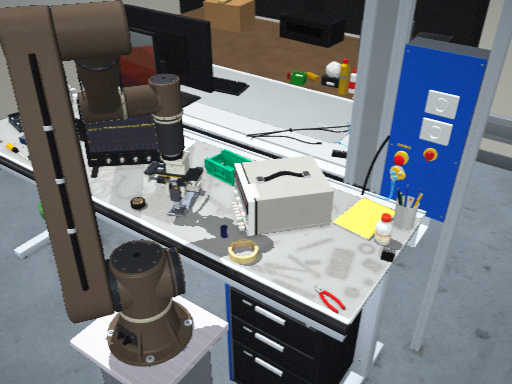

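The scene view shows the gripper holding the tweezers upright over the stand, near (183,195). I descend in stages and watch the force.

```bash
python3 -m inch '[[[0,-0.0008,0.008,0,0,0,0.7],[0,0,0.008,0,0,0,0.7],[0,0,0.007,0,0,0,0.7],[0,0,0.006,0,0,0,0.7],[0,0,0.005,0,0,0,0.7],[0,0,0,0,0,0,0.7]]]'; python3 -m inch '[[[0,0,0.004,0,0,0,0.7],[0,0,0.004,0,0,0,0.7],[0,0,0.002,0,0,0,0.7],[0,0,0,0,0,0,0.7]]]'
```

```text
t: 9.2
eef_pos: [0.4654, 0.3162, 0.0547]
ee_rot: [-3.142, 0.0, -2.768]
force: [0.7, 0.8, -2.5]
width: 0.0359
t: 9.6
eef_pos: [0.4653, 0.3162, 0.05]
ee_rot: [3.142, 0.0, -2.768]
force: [1.9, 0.7, -2.6]
width: 0.0358
```

```bash
python3 -m inch '[[[0,0,0.005,0,0,0,0.7],[0,0,0.005,0,0,0,0.7],[0,0,0.005,0,0,0,0.7],[0,0,0.005,0,0,0,0.7],[0,0,0.005,0,0,0,0.7],[0,0,0,0,0,0,0.7]]]'; python3 -m inch '[[[0,0,0.003,0,0,0,0.7],[0,0,0.003,0,0,0,0.7],[0,0,0.002,0,0,0,0.7],[0,0,0,0,0,0,0.7],[0,0,0,0,0,0,0.7]]]'
```

```text
t: 10.2
eef_pos: [0.4653, 0.3163, 0.0372]
ee_rot: [3.142, 0.0, -2.768]
force: [2.7, 1.6, -4.1]
width: 0.0357
t: 10.7
eef_pos: [0.4654, 0.3163, 0.0345]
ee_rot: [3.141, 0.001, -2.768]
force: [-1.1, -0.0, 7.7]
width: 0.0359
```

```bash
python3 -m inch '[[[0,0,0.0015,0,0,0,0.7],[0,0,0,0,0,0,0.7],[0,0,0,0,0,0,0.7]]]'; python3 -m inch '[[[0,0,-0.0015,0,0,0,0.5],[0,0,0,0,0,0,0],[0,0,0,0,0,0,0],[0,0,0,0,0,0,0],[0,0,0,0,0,0,0],[0,0,0,0,0,0,0]]]'
python3 - <<'E'
from h import *
rel([.4656,.3167,.15],np.radians(-158.65))
E
```

```text
t: 11.0
eef_pos: [0.4654, 0.3163, 0.0345]
ee_rot: [3.141, 0.001, -2.767]
force: [-3.6, -1.5, 15.7]
width: 0.0357
t: 11.6
eef_pos: [0.4652, 0.316, 0.0334]
ee_rot: [-3.141, -0.0, -2.768]
force: [0.4, -0.6, -0.6]
width: 0.0781
pos [0.4652 0.316  0.0334] rot [-3.1414e+00 -3.0000e-04 -2.7679e+00] q [ 0.945  0.377 -0.469 -0.    -0.726 -2.142] w 0.0781 F [ 0.4 -0.6 -0.6] t 11.6
shift(units) [-0.0012  0.0009 -0.2333] turn(units) [-0.0001 -0.0001  0.0003]
```

Seated and released. I rise straight up and look.

```bash
python3 -m inch '[[[0,0,0,0,0,0,0],[0,0,-0.02,0,0,0,0],[0,0,-0.05,0,0,0,0],[0,0,-0.07,0,0,0,0],[0,0,-0.07,0,0,0,0],[0,0,-0.03,0,0,0,0],[0,0,0,0,0,0,0],[0,0,0,0,0,0,0]]]'
python3 - <<'E'
from h import *
import pickle
rel([.4656,.3167,.15],np.radians(-158.65))
c=camera_info('wrist');f=grab_frame('wrist');cv2.imwrite('pics/w7.png',f);pickle.dump(c,open('c7.pkl','wb'))
print(w2px(c,[.4656,.3167,.066],True)+.45)
crop(f,215,160,305,290,6,'pics/a.png',5);cv2.imwrite('pics/a.png',cv2.imread('pics/a.png')[:600])
f=grab_frame('top');cv2.imwrite('pics/t7.png',f)
E
```

```text
t: 12.4
eef_pos: [0.4651, 0.3161, 0.1542]
ee_rot: [3.141, 0.001, -2.768]
force: [0.5, -0.2, -0.2]
width: 0.0879
pos [0.4651 0.3161 0.1542] rot [ 3.1408e+00  8.0000e-04 -2.7680e+00] q [ 0.945  0.233 -0.341 -0.    -0.995 -2.142] w 0.0879 F [ 0.5 -0.2 -0.2] t 12.4
shift(units) [-0.0014  0.0007  0.0083] turn(units) [0.0003 0.0003 0.0003]
[257.7705925  191.36527817]
```

View pics/w7.png

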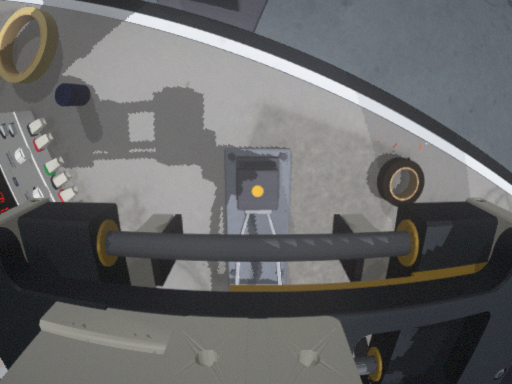

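View pics/a.png

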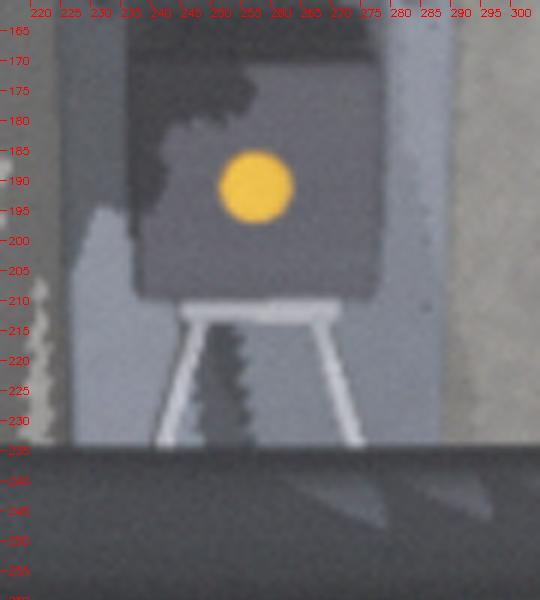

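The dot is at (257.6,191), where a seated heel should put it (257.8,191.4). Next I go forward to see the tips and the red lines.

```bash
python3 -m inch '[[[0,0,-0.04,0,0,0,0],[-0.03,0,-0.05,0,0,0,0],[-0.06,0,-0.01,0,0,0,0],[-0.07,0,0,0,0,0,0],[-0.07,0,0,0,0,0,0],[-0.07,0,0,0,0,0,0],[-0.06,0,0,0,0,0,0],[-0.04,0,0,0,0,0,0],[-0.02,0,0,0,0,0,0],[0,0,0,0,0,0,0],[0,0,0,0,0,0,0]]]'
python3 - <<'E'
from h import *
import pickle
rel([.5606,.3538,.1],np.radians(-158.7))
c=camera_info('wrist');f=grab_frame('wrist');cv2.imwrite('pics/w8.png',f);pickle.dump(c,open('c8.pkl','wb'))
E
```

```text
t: 13.6
eef_pos: [0.66, 0.3925, 0.2026]
ee_rot: [-3.141, -0.002, -2.768]
force: [-0.8, 0.5, 0.3]
width: 0.0878
pos [0.66   0.3925 0.2026] rot [-3.1412e+00 -1.6000e-03 -2.7679e+00] q [ 0.789  0.525  0.222 -0.    -1.269 -1.986] w 0.0878 F [-0.8  0.5  0.3] t 13.6
shift(units) [0.213  0.0006 0.2056] turn(units) [-0.0001 -0.0005  0.0006]
```

View pics/w8.png

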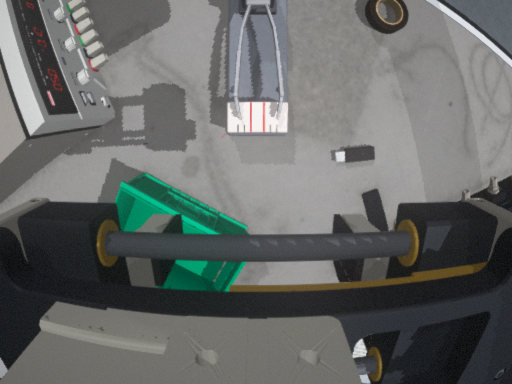

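```bash
python3 - <<'E'
from h import *
f=cv2.imread('pics/w8.png');crop(f,220,0,300,140,5,'pics/a.png');cv2.imwrite('pics/a.png',cv2.imread('pics/a.png')[:600])
crop(f,222,85,297,140,10,'pics/b.png',5)
E
```

```text
(no output)
```

View pics/b.png

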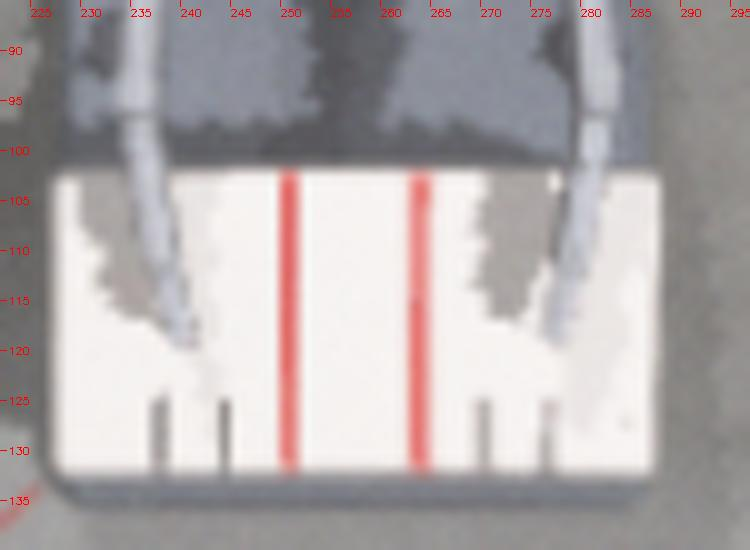

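View pics/a.png

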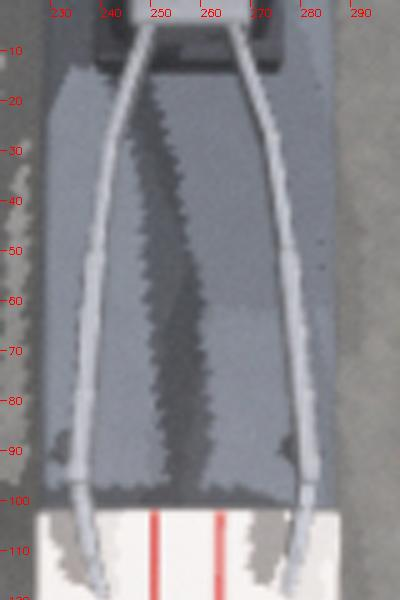

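```bash
python3 - <<'E'
from h import *
import pickle;c=pickle.load(open('c8.pkl','rb'))
W=lambda u,v,z:px2w(c,u-.45,v-.45,z,True)
P=np.array([.4656,.3167])
l=[W(250.9,v,.038) for v in(105,130)];r=[W(264,v,.038) for v in (105,130)]
for a,b in(l,r):print('line ang',np.degrees(np.arctan2(*(b-a)[1::-1])))
print('line gap',np.linalg.norm(l[1]-r[1]))
m=np.mean(l+r,0);corn=[W(227.5,102.3,.038),W(288,102.3,.038),W(287.5,132.3,.038),W(227.6,132.3,.038)];G=np.mean(corn,0)
print('mid lines',m,'block ctr',G)
for q in(m,G):
    d=q[:2]-P;print(np.linalg.norm(d),np.degrees(np.arctan2(d[1],d[0])))
tr=W(241.3,119.5,.046);tl=W(276.2,119.5,.046);th=np.radians(21.4);e=np.array([-np.sin(th),np.cos(th)])
print('tips',tl,tr,np.linalg.norm(tl-tr),'y rel lines',(tl[:2]-m[:2])@e,(tr[:2]-m[:2])@e)
for v in(50,60,70,80):
    pass
E
```

```text
line ang 21.26376950999184
line ang 21.502746851311226
line gap 0.014193248413663727
mid lines [0.60314575 0.3700695  0.038     ] block ctr [0.60264114 0.37010085 0.038     ]
0.14753689810774606 21.206885770985732
0.14707795597733936 21.289379976307593
tips [0.59769884 0.38916406 0.046     ] [0.61112607 0.35493604 0.046     ] 0.0367674810369039 y rel lines 0.019765552197676856 -0.017001926718557516
```

```bash
python3 -m inch '[[[0.03,0,0,0,0,0.0006,0],[0.06,0,0.02,0,0,0,0],[0.06,0,0.03,0,0,0,0],[0.04,0,0.04,0,0,0,0],[0.0225,0,0.05,0,0,0,0],[0,0,0.05,0,0,0,0],[0,0,0,0,0,0,0],[0,0,0,0,0,0,0]]]'
python3 - <<'E'
from h import *
rel([.5607,.3536,.028],np.radians(-158.7))
f=grab_frame('wrist');cv2.imwrite('pics/w9.png',f)
E
```

```text
t: 14.45
eef_pos: [0.5616, 0.3542, 0.1096]
ee_rot: [-3.141, 0.0, -2.769]
force: [0.5, 0.1, 0.2]
width: 0.0879
pos [0.5616 0.3542 0.1096] rot [-3.1413e+00  5.0000e-04 -2.7691e+00] q [ 8.560e-01  4.290e-01 -1.610e-01  1.000e-03 -9.800e-01 -2.055e+00] w 0.0879 F [0.5 0.1 0.2] t 14.45
shift(units) [ 0.0022 -0.0004  0.1632] turn(units) [-0.0001  0.0001  0.0003]
```

View pics/w9.png

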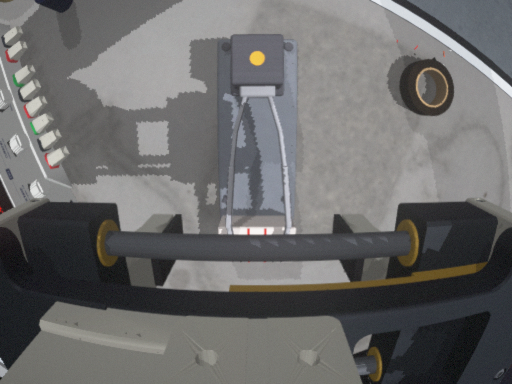

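The heel is at (257,58), with the arms running symmetrically down between the open fingers. I descend to the flats.

```bash
python3 -m inch '[[[0.002,0,0.03,0,0,0,0],[0,0,0.045,0,0,0,0],[0,0,0.045,0,0,0,0],[0,0,0.03,0,0,0,0],[0,0,0.013,0,0,0,0],[0,0,0,0,0,0,0],[0,0,0,0,0,0,0]]]' 20
python3 - <<'E'
from h import *
rel([.5607,.3536,.028],np.radians(-158.7))
E
python3 -m inch '[[[0,0,0,0,0,0,0.2],[0,0,0,0,0,0,0.3],[0,0,0,0,0,0,0.4],[0,0,0,0,0,0,0.43],[0,0,0,0,0,0,0.43],[0,0,0,0,0,0,0.43],[0,0,0,0,0,0,0.43]]]' 20
```

```text
t: 15.2
eef_pos: [0.5615, 0.3543, 0.0281]
ee_rot: [3.141, 0.001, -2.769]
force: [0.1, 0.6, 0.3]
width: 0.0874
pos [0.5615 0.3543 0.0281] rot [ 3.1413e+00  1.4000e-03 -2.7695e+00] q [ 0.856  0.515 -0.236  0.    -0.818 -2.055] w 0.0874 F [0.1 0.6 0.3] t 15.2
shift(units) [ 0.0019 -0.0008  0.0002] turn(units) [0.0001 0.0004 0.0001]
t: 15.9
eef_pos: [0.5608, 0.3538, 0.027]
ee_rot: [-3.142, -0.0, -2.77]
force: [-0.1, -0.3, 0.1]
width: 0.0501
```

```bash
python3 -m inch '[[[0,0,0,0,0,0,0.46],[0,0,0,0,0,0,0.48],[0,0,0,0,0,0,0.5],[0,0,0,0,0,0,0.52],[0,0,0,0,0,0,0.54],[0,0,0,0,0,0,0.54],[0,0,0,0,0,0,0.54]]]' 20
python3 - <<'E'
from h import *
print(get_state()['width'])
for n in('top','wrist','scene'): cv2.imwrite(f'pics/{n}10.png',grab_frame(n))
rel([.5607,.3536,.028],np.radians(-158.7))
f=cv2.imread('pics/top10.png');crop(f,120,165,200,245,7,'pics/a.png')
f=cv2.imread('pics/wrist10.png');cv2.imwrite('pics/b.png',f)
E
```

```text
t: 16.6
eef_pos: [0.5613, 0.3542, 0.0273]
ee_rot: [3.141, 0.001, -2.77]
force: [3.7, 0.7, -1.2]
width: 0.0407
0.040703064967068554
pos [0.5613 0.3542 0.0273] rot [ 3.1413e+00  1.1000e-03 -2.7696e+00] q [ 0.856  0.515 -0.237  0.    -0.817 -2.055] w 0.0403 F [ 4.7  1.2 -0.3] t 16.75
shift(units) [ 0.0015 -0.0006 -0.0014] turn(units) [0.0001 0.0003 0.0001]
```

View pics/a.png

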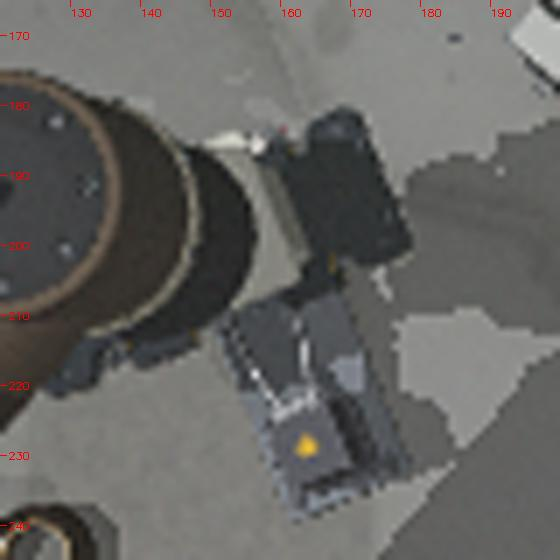

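View pics/b.png

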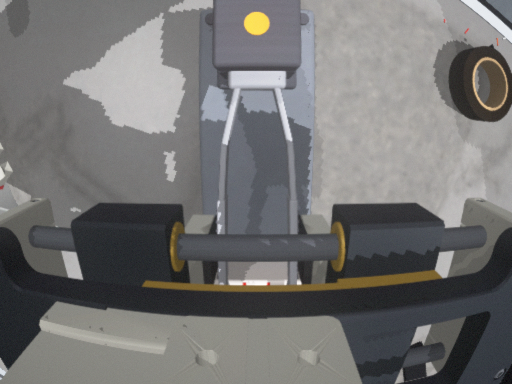

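```bash
python3 -m inch '[[[0,0,0,0,0,0,0.555],[0,0,0,0,0,0,0.57],[0,0,0,0,0,0,0.58],[0,0,0,0,0,0,0.59],[0,0,0,0,0,0,0.6],[0,0,0,0,0,0,0.6],[0,0,0,0,0,0,0.6],[0,0,0,0,0,0,0.6]]]' 20
python3 - <<'E'
from h import *
w=[];
for i in range(2):
    c=camera_info('wrist');w.append(get_state()['width']);f=grab_frame('wrist')
print(w);cv2.imwrite('pics/w11.png',f)
rel([.5607,.3536,.028],np.radians(-158.7))
crop(f,195,120,320,300,6,'pics/a.png',10);cv2.imwrite('pics/a.png',cv2.imread('pics/a.png')[480:1080])
E
```

```text
t: 17.55
eef_pos: [0.5616, 0.3543, 0.0274]
ee_rot: [3.141, 0.002, -2.77]
force: [5.8, 1.7, -0.4]
width: 0.0354
[0.035353863625942596, 0.035331415584282516]
pos [0.5616 0.3543 0.0274] rot [ 3.1412e+00  1.6000e-03 -2.7695e+00] q [ 8.560e-01  5.150e-01 -2.370e-01  1.000e-03 -8.170e-01 -2.055e+00] w 0.0354 F [5.5 2.2 0.3] t 17.65
shift(units) [ 0.0021 -0.0007 -0.0012] turn(units) [0.0001 0.0005 0.0001]
```

View pics/w11.png

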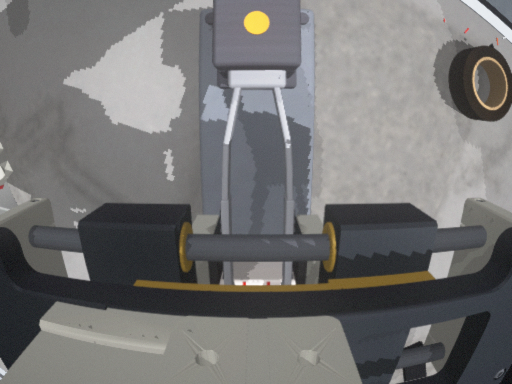

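View pics/a.png

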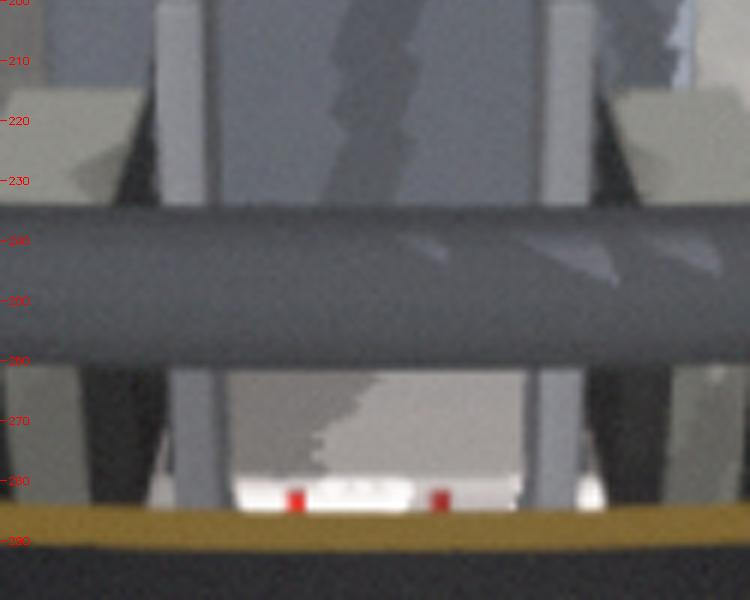

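```bash
python3 -m inch '[[[0,-0.0006,0,0,0,0,0.605],[0,-0.0006,0,0,0,0,0.61],[0,0,0,0,0,0,0.613],[0,0,0,0,0,0,0.614],[0,0,0,0,0,0,0.614],[0,0,0,0,0,0,0.614],[0,0,0,0,0,0,0.614],[0,0,0,0,0,0,0.614]]]' 20
python3 - <<'E'
from h import *
w=[];
for i in range(4):
    c=camera_info('wrist');w.append(get_state()['width']);f=grab_frame('wrist')
print(w);cv2.imwrite('pics/w12.png',f)
import pickle;pickle.dump(c,open('c12.pkl','wb'))
s=grab_frame('scene');cv2.imwrite('pics/s12.png',s);crop(s,140,150,230,240,8,'pics/b.png');cv2.imwrite('pics/b.png',cv2.imread('pics/b.png')[:600])
rel([.5607,.3536,.028],np.radians(-158.7))
crop(f,195,120,320,300,6,'pics/a.png',10);cv2.imwrite('pics/a.png',cv2.imread('pics/a.png')[480:1080])
E
```

```text
t: 18.45
eef_pos: [0.5617, 0.354, 0.0274]
ee_rot: [3.141, 0.002, -2.77]
force: [5.1, 3.2, -0.3]
width: 0.0341
[0.03412244852040439, 0.033572860044707484, 0.034287339647028216, 0.034433644946706414]
pos [0.5617 0.354  0.0274] rot [ 3.1409e+00  1.8000e-03 -2.7695e+00] q [ 0.856  0.515 -0.237  0.    -0.816 -2.054] w 0.0338 F [ 5.9  2.8 -1.1] t 18.7
shift(units) [ 0.0022 -0.0001 -0.0011] turn(units) [0.0002 0.0006 0.0001]
```

View pics/a.png

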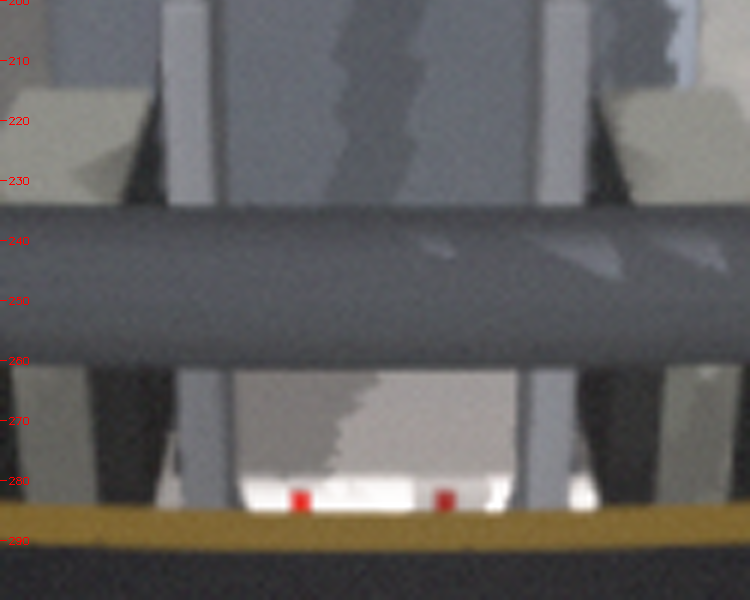

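View pics/b.png

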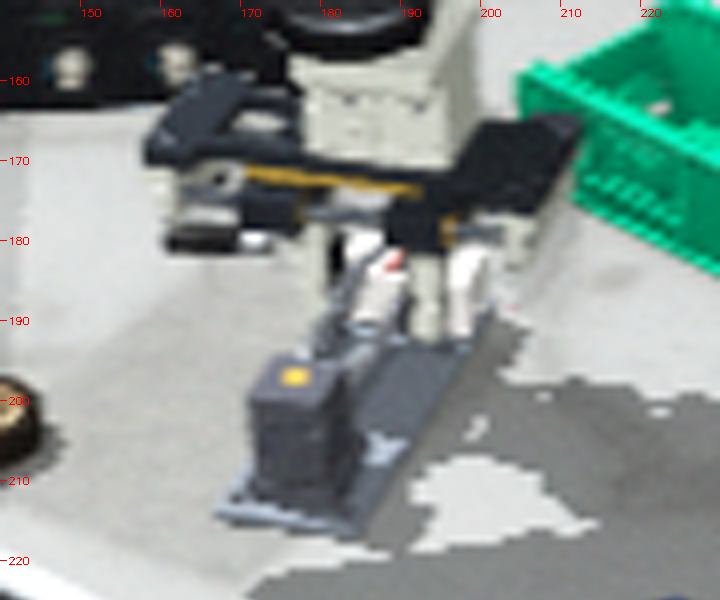

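```bash
python3 - <<'E'
from h import *
import pickle;c=pickle.load(open('c12.pkl','rb'))
W=lambda u,v,z:px2w(c,195+u/6-.45,v-.45,z,True)
P=np.array([.4656,.3167]);d=np.array([.1376,.0534]);d/=np.linalg.norm(d);e=np.array([-d[1],d[0]])
for v,l,r in[(205,163,588),(225,165,586),(270,177,576),(282,182,573)]:
    for z in(.053,):
        a,b=W(l,v,z)[:2]-P,W(r,v,z)[:2]-P;print(v,'x',a@d,'y',a@e,b@e,'sep',(b-a)@e)
for u in(301,445):print('line y',(W(u,283.5,.038)[:2]-P)@e,(W(u,283.5,.038)[:2]-P)@d)
E
```

```text
205 x 0.07922394819995543 y -0.016609162855096976 0.016865477309688317 sep 0.03347464016478529
225 x 0.08941172280041511 y -0.016813028188578365 0.017096967202141034 sep 0.0339099953907194
270 x 0.11464046499005973 y -0.016874376067469058 0.01739908941509954 sep 0.0342734654825686
282 x 0.12209562794696083 y -0.016784303117807226 0.01750934386500511 sep 0.03429364698281234
line y -0.007059302503676125 0.13266057558924585
line y 0.006977209175689722 0.1326389894613662
```

Across the flats the arms measure 33.9–34.3 mm and are nearly parallel. They are centred within 0.4 mm of the lines. I'll hold briefly, check that it's steady, then hand in.

```bash
python3 -m inch '[[[0,0,0,0,0,0,0.614],[0,0,0,0,0,0,0.614],[0,0,0,0,0,0,0.614],[0,0,0,0,0,0,0.614],[0,0,0,0,0,0,0.614],[0,0,0,0,0,0,0.614]]]' 20
python3 - <<'E'
from h import *
w=[]
for i in range(4):
    w.append(get_state()['width']);f=grab_frame('wrist')
print(w,np.abs(get_state()['qd']).max(),cv2.absdiff(f,cv2.imread('pics/w12.png')).mean())
print(job_done())
E
```

```text
t: 19.3
eef_pos: [0.5618, 0.354, 0.0274]
ee_rot: [3.141, 0.002, -2.77]
force: [6.1, 2.5, -1.0]
width: 0.034
[0.033958905590773886, 0.034011687843190766, 0.03394924999705374, 0.0337422428546246] 0.0012168056234515556 2.018346150716146
the job is handed in; nothing more can be done
None
```

I gripped the tweezers by the heel, carried them over the supply and fitted the bore onto the post. I then squeezed the arms at the ribbed flats and handed the job in at about 19.5 s, still holding them. No verdict was reported.

**Seating:** The heel stopped on the shoulder at the expected height (TCP z 0.0345 m) and took about 16 N of downward push. After I let go, its dot was within half a pixel of where a fully seated heel should show.

**Squeeze:** The fingers were steady at about 34.0 mm, which by the sizes given means a gap of about 14 mm. The wrist camera gave 33.5–34.3 mm over the outer faces, opening slightly toward the tips. The arms were centred about 0.4 mm left of the middle of the red lines.

**Not checked directly:**
- **Tips:** They were hidden under the gripper at the end, so the gap and tip positions come from finger width and the visible part of the arms.
- **Finger force on each arm:** I had no direct reading. The wrist showed a steady side force of about 6.5 N along the stand.
- **Bystanders:** I passed well clear of the capacitor, heat sink and tape. The capacitor and tape looked undisturbed in later views, but I never picked out the heat sink in the images.

**Disagreement:** The post-to-gauge distance measured about 147 mm instead of 150 mm. I put this down to camera calibration along the stand, which does not affect the sideways centring.

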